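Open the fume booth's window to its mark and start the fan

ROBOT

A 6-joint arm with a two-finger parallel gripper is mounted at the origin on the work surface. World frame = base frame: x ahead of the robot, y to its left, z up, the work surface at z = 0. Lengths are in mm, angles in rad, forces in N, time in s.
With the tool pointing down it reaches from about 300 to 825 mm from the base axis. Payload 5.4 kg.
Tool frame: the origin (TCP) lies midway between the tips of the shut fingers; the grasp point (between the pads) lies 19 mm behind it; z points along the fingers, y is the line along which they close (so a half turn about z gives the same grasp; the last joint's range is limited). The gripper opens to 92 mm and grips with 3 to 60 N. Pads are 20 mm wide; open, the fingers measure 128 mm over their backs; the gripper's body (75 mm by 189 mm) begins 69 mm behind the grasp point.
Start: joints at [1.106, 0.158, 1.597, -0, 1.386, -0.21], TCP at [144.941, 556.416, 214.601] pointing down, gripper open.
Joint ranges: [-2.91, 2.91], [-0.94, 2.29], [0.18, 2.7], [-1.29, 4.43], [0.17, 2.64], [-3, 3]. Speed limits (rad/s): [2.57, 2.57, 3.14, 3.14, 3.14, 3.14].

INTERFACE

Orientations are given as a unit quaternion [w, x, y, z].
In Python, from cell import manip gives the robot as it stands.
- The arm moves only by the tool play_rows, never from a script. Its argument "motion" is one flat list of numbers, 7 for each row, row after row: the closure in counts, from 0 (fully open) to 255 (shut), then the shift along the tool's x, y, z in m, then the turn, a rotation vector about the tool's x, y, z in rad. In form: [fingers, tx, ty, tz, wx, wy, wz, fingers, tx, ty, tz, wx, wy, wz, ...]. A call has exactly 10 rows; each row shifts and turns the commanded pose from where the row before left it, along the tool's axes as they then stand; what a row does not reach is not made up. A row lasts 1/8 s, in which the tool goes at most 62.5 mm and 10.7 degrees, less where a joint would pass 70% of its speed; a pose out of reach is approached as far as the arm can. A call with a gripper value outside its range is refused whole. The fingers move at their own pace and stop on an object; "squeeze" is the grip in N (left out, the last holds). Time passes only in rows, so rows that do not move let the fingers close, or fill a call up. It gives the time, the measured TCP pose, the force, the opening and the grip force at its end, in the units of the state.
- manip.get_state(): the state, without advancing time (a new reading comes with each control period).
- manip.read_camera(name): name is "scene" or "side" or "wrist"; returns the picture (420x560x3 uint8, red, green, blue); there is no depth.
- manip.get_calibration(name): a dict with "fx", "fy", "cx", "cy" (pixels), "eye" and "attitude" of the camera in the world. Camera axes: x right, y down, z forward; pixel columns grow to the right and rows downward; lengths in mm; the calibration is good to about 2 mm. A picture is of the moment at which its call begins: read the wrist's pose just before it. get_calibration takes no time and is no camera call; for the wrist camera it gives the pose at the moment of the call.
- manip.hand_in(): hands the job in; it is judged then, once.
The state is a dict: "t": time; "q": joint angles; "dq": joint speeds; "joint_torque": joint torques, N m; "position": TCP position; "ee_rot": TCP orientation; "wrist_force": force on the tool from outside, world axes, zero at the start; "moment": the same for the moment, N m; "width": finger opening in mm; "finger_force": force on a finger pad.
Only numpy, scipy, OpenCV 4.12 (cv2) and the standard library are available. Lean on these libraries where they do the work, as an engineer would, in place of code of your own. Each camera call takes 0.05 s, during which the arm holds its last target. There are 200 camera calls.

TASK

With closed fingers, push the fume booth's sliding window up from beneath its yellow lip until the lip is level with the red arrow marker on its right-hand rail, and leave it standing there. Then press the green fan button on the grey box all the way down and let it go. Do not pinch the lip or pick anything up, and leave the marker and everything else on the bench where it is.

Things in the scene. Friction and masses are not known exactly. Their poses are not given: they have to be found in the camera images.
- booth: fume booth with white sides, clear back and roof, fixed, 376 mm wide (428 over the counterweight shafts at the rear), 346 deep, 324 tall. Origin: middle of its front edge, at bench height; x points front to back, y left, z up. Its front slopes back 40 degrees from vertical above a 50 mm tall upright sill; only the lip, the rails' feet and the marker stand further forward
- sash (a joint): how far the sliding window is open, in m along the slope, 0 closed to 0.17 at the stop. The window (296 mm wide, 165 mm long, clear with a dark frame) is balanced by counterweights: 3 to 6 N along the slope moves it either way and it stays where it is left
- lip_edge (a point): middle of the lower outer edge of the lip, moving with the window; 75 mm above the bench when closed. The lip is a ledge on the window's foot, 260 mm wide, 35 mm out square to the pane: yellow (sash_c0), 9 mm thick, with a 5 mm black rubber strip (sash_c1) over its upper face. Axes: z up the slope in which the window slides, y left along the lip, x into the booth, square to the pane.
- lip_line (a point): right-hand end (as the robot sees it) of the lip, at half the lip's total thickness of 14 mm; this is what is lined up with the marker. Axes: z up the slope in which the window slides, y left along the lip, x into the booth, square to the pane.
- mark_point (a point): tip of the red arrow-shaped marker (20 mm tall) clipped on the sloping rail just right of the lip's path, pointing left at the lip; its height varies. The window is at the marked height when lip_line is level with this point along this point's z axis. Axes: z up the slope in which the window slides, y left along the lip, x into the booth, square to the pane.
- fan_box: grey fan control box fixed on the bench left or right of the booth, 90 x 75 x 50 mm tall, with the green button's black housing on top. Origin: centre of its underside
- fan_button (a joint): travel of the round green fan button, m, 0 released, 0.006 fully down; pressed straight down, sprung, 5 N for fully down; it counts as pressed beyond 0.004
- fan_button_top (a point): centre of the top face of the green button (32 mm across), moving down with it; pressed downwards
- multimeter: yellow and black multimeter lying flat, 170 x 85 x 40 mm; loose bystander. Origin: centre of its underside
- bit_case: green upright case of screwdriver bits, 50 x 130 x 70 mm; loose bystander. Origin: centre of its underside
- solder_spool: upright aluminium solder spool, 54 mm across, 40 mm tall; loose bystander. Origin: centre of its underside
- driver: screwdriver lying on the bench, under 30 mm tall; loose bystander
- parts_bin: small blue two-compartment bin, 100 x 75 x 45 mm tall; loose bystander, stands at one side of the booth while the fan box stands at the other. Origin: centre of its underside
- breadboard: white breadboard with a blue circuit board on it, 110 x 170 x 24 mm, on the booth's floor behind the window; loose bystander. Origin: centre of its underside
Things that resemble listed ones, but are neither listed nor needed, are in the scene too. What is shaped like the fan_box but orange is not meant.

How it is judged (in metres and radians):
On the way, in this order (a step that is already met when the one before it is completed fails the run):
1. the window has been pushed up more than 15 mm, the fingers touching the yellow lip (distance of lip_line from where it was at the start of the episode above 0.015 m and z of lip_line in the frame of mark_point below -0.01 m and contact force between the fingers and sash_c0 above 0.5 N), for 0.04 s.
2. the lip is level with the marker (within 8 mm) and the window stands still (z of lip_line in the frame of mark_point between -0.008 and 0.008 m and velocity of joint sash between -0.01 and 0.01 m/s), for 0.3 s.
3. the fan button is pressed down by more than 4 mm (value of joint fan_button above 0.004 m), for 0.05 s.
At the end, for the whole second after the job is handed in: The window stands still with its lip level with the marker's tip to within 8 mm along the slope, the fan button has been pressed and is released, the marker is within 5 mm and every bystander within 25 mm of where it was (z of lip_line in the frame of mark_point between -0.008 and 0.008 m and velocity of joint sash between -0.005 and 0.005 m/s and value of joint fan_button below 0.002 m and distance of each of multimeter, bit_case, solder_spool, driver, parts_bin, breadboard from where it was at the start of the episode below 0.025 m and distance of mark_point from where it was at the start of the episode below 0.005 m); the robot touches nothing.
It fails at once if a bystander (multimeter, bit case, solder spool, screwdriver, parts bin or breadboard) is shifted or lifted by more than 25 mm (distance of any of multimeter, bit_case, solder_spool, driver, parts_bin, breadboard from where it was at the start of the episode above 0.025 m).
It fails at once if the red marker is knocked out of place (more than 5 mm) (distance of mark_point from where it was at the start of the episode above 0.005 m).
It fails at once if the lip is pinched between the fingers (its upper and under side gripped at once) (contact force between the fingers and sash_c0 above 1 N and contact force between the fingers and sash_c1 above 1 N).
It fails at once if the fan button is pressed while the window is more than 12 mm from its mark (value of joint fan_button above 0.003 m and not (z of lip_line in the frame of mark_point between -0.012 and 0.012 m)).
It also fails if it takes over 51 s, if anything falls off the work surface, if the arm or the gripper's body presses on something with over 40 N, if the wrist force passes 120 N, or if a joint passes its speed limit or range.

## Working session

There is one attempt and no reset: what is moved stays moved. The work goes in short steps, Python scripts to look and compute and a tool call to move; the robot and the scene stay as the last step left them, time stands still between calls to the robot, and variables do not carry over. Pictures are saved under pics/ and viewed, at most 10 in all, crops included, and the job is handed in when it is done.

Besides the shell and the picture viewer there is one more tool, called after "Request:" as name(argument=value, ...) on one line, values as JSON. play_rows: Moves the arm, as the interface text tells. Its arguments: {"type":"object","properties":{"motion":{"type":"array"},"squeeze":{"type":"number"}},"required":["motion"]}

```bash
mkdir -p pics; python3 - <<'E'
from cell import manip
import cv2
s=manip.get_state();print({k:s[k] for k in('t','position','ee_rot','width')})
for n in('scene','side','wrist'):
    c=manip.get_calibration(n);print(n,c)
    cv2.imwrite(f'pics/{n}0.png',manip.read_camera(n)[:,:,::-1])
E
```

```text
{'t': 0.0, 'position': array([144.67657424, 555.86334582, 213.64487596]), 'ee_rot': array([-3.04012461e-04,  1.27068605e-01,  9.91893502e-01, -8.70542639e-04]), 'width': 91.93275463249792}
scene {'fx': 540.2444334486155, 'fy': 540.2444334486155, 'cx': 282.70217809174335, 'cy': 209.4892161795812, 'eye': array([  577.68680503, -1030.28931232,   931.49610948]), 'attitude': array([-0.41957918,  0.90756047,  0.01436943, -0.0089903 ])}
side {'fx': 400.8072008714699, 'fy': 400.8072008714699, 'cx': 281.47358593550746, 'cy': 208.57054132040307, 'eye': array([  99.07234664, -838.16907462,  602.07952994]), 'attitude': array([-0.49475568,  0.83473642, -0.20638195,  0.12585081])}
wrist {'fx': 327.19878137824315, 'fy': 327.19878137824315, 'cx': 276.12447671192024, 'cy': 207.16132092095634, 'eye': array([ 72.18032466, 574.18312589, 383.99461286]), 'attitude': array([0.10707427, 0.7838397 , 0.60617219, 0.08176615])}
```

View pics/scene0.png

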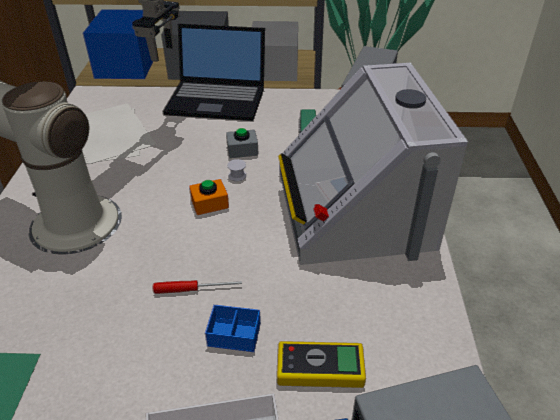

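View pics/side0.png

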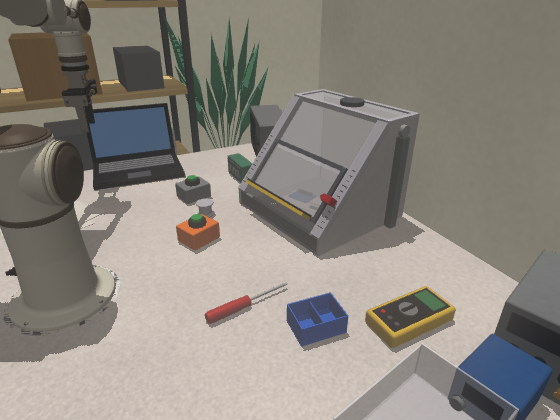

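The scene view shows the booth at about (370,160), the lip from (283,155) to (303,222) and the red marker at (321,212). Two things could be taken for the fan box. The grey one has its green button at (241,132) and the orange decoy has its button at (208,186), so I choose the grey one. The side view shows the same boxes at (193,181) and (197,220).

```bash
cat > h.py <<'E'
import numpy as np,cv2
from scipy.spatial.transform import Rotation as R
def rot(q): return R.from_quat([q[1],q[2],q[3],q[0]])
def ray(c,p):
    d=rot(c['attitude']).apply([(p[0]-c['cx'])/c['fx'],(p[1]-c['cy'])/c['fy'],1]);return np.array(c['eye']),d/np.linalg.norm(d)
def tri(c1,p1,c2,p2):
    a,u=ray(c1,p1);b,v=ray(c2,p2)
    s,t=np.linalg.lstsq(np.c_[u,-v],b-a,rcond=None)[0];P,Q=a+s*u,b+t*v
    return (P+Q)/2,np.linalg.norm(P-Q)
def onz(c,p,z):
    a,u=ray(c,p);return a+u*(z-a[2])/u[2]
def proj(c,P):
    x=rot(c['attitude']).inv().apply(np.array(P)-c['eye']);return [c['fx']*x[0]/x[2]+c['cx'],c['fy']*x[1]/x[2]+c['cy']]
E
python3 - <<'E'
import cv2,numpy as np
from h import *
for n in('scene','side'):
    im=cv2.imread(f'pics/{n}0.png');h=cv2.cvtColor(im,cv2.COLOR_BGR2HSV)
    for nm,lo,hi in(('yel',(20,130,80),(35,255,255)),('red',(0,170,60),(6,255,255)),('grn',(50,130,50),(75,255,255))):
        m=cv2.inRange(h,lo,hi);k,l,st,ce=cv2.connectedComponentsWithStats(m)
        for i in range(1,k):
            if st[i,4]>25:print(n,nm,st[i],ce[i].round(1))
a=cv2.imread('pics/scene0.png')[140:260,265:345];b=cv2.imread('pics/side0.png')[160:260,235:355]
a=cv2.resize(a,None,fx=4.5,fy=4.5,interpolation=cv2.INTER_CUBIC);b=cv2.resize(b,None,fx=3.6,fy=3.6,interpolation=cv2.INTER_CUBIC)
o=np.zeros((540,800,3),np.uint8);o[:540,:360]=a;o[:360,365:797]=b
c=cv2.imread('pics/scene0.png')[115:160,215:270];c=cv2.resize(c,None,fx=3.8,fy=3.8,interpolation=cv2.INTER_CUBIC);o[365:365+c.shape[0],365:365+c.shape[1]]=c
cv2.imwrite('pics/crop1.png',o)
E
```

```text
scene yel [279 154  26  70 287] [287.9 191.3]
scene yel [ 277  341   89   47 1656] [320.3 371.3]
scene red [314 204  14  17 147] [320.5 211.7]
scene red [153 281  44  12 388] [174.9 286.1]
scene grn [236 128  11   8  63] [241.  131.7]
scene grn [202 180  12   9  86] [207.3 184.2]
scene grn [337 347  20  25 392] [346.5 358.6]
side yel [246 180  57  36 204] [274.9 197.7]
side yel [367 287  88  51 662] [408.8 317.4]
```

View pics/crop1.png

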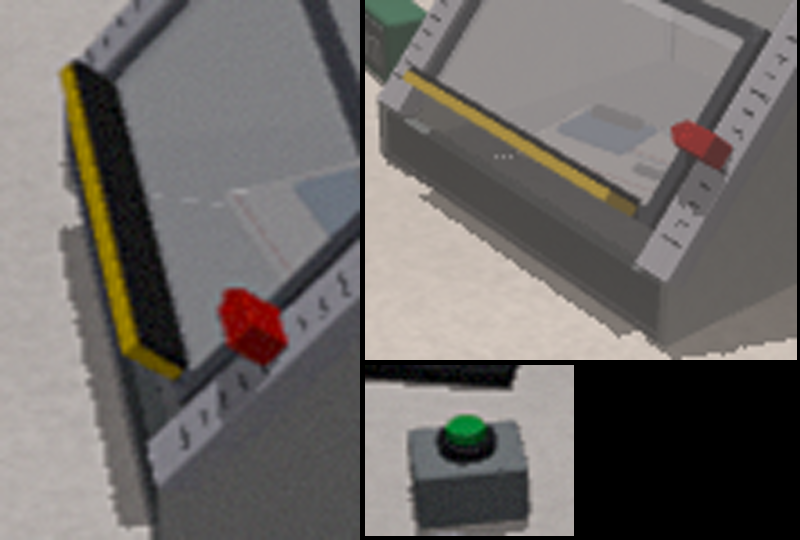

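The crops show the lip's outer lower corners at about scene (293.4,218.2) right and (278.8,156) left, and side (309.2,220) right and (246,181) left. The marker's tip is near side (320.3,197.5) and scene (316,206). The grey box carries the green button, so the choice holds.

```bash
python3 - <<'E'
from cell import manip
from h import *
S,D=manip.get_calibration('scene'),manip.get_calibration('side')
for n,p,q in(('lipR',(293.4,218.2),(309.2,220)),('lipL',(278.8,156),(245.8,181.5)),('tip',(316,206),(320.3,197.5))):print(n,tri(S,p,D,q))
r=tri(S,(293.4,218.2),D,(309.2,220))[0]
print('z75',onz(S,(293.4,218.2),75),onz(S,(278.8,156),75))
for z in(60,65,70):print('btn',z,onz(S,(241,131.7),z), 'side',proj(D,onz(S,(241,131.7),z)))
im=cv2.imread('pics/side0.png');h=cv2.cvtColor(im,cv2.COLOR_BGR2HSV)
m=cv2.inRange(h,(45,90,40),(80,255,255));k,l,st,ce=cv2.connectedComponentsWithStats(m)
print([(st[i],ce[i]) for i in range(1,k) if st[i,4]>15])
print('spool base',onz(S,(237,178),0),'bit',onz(S,(308,130),30),'orange',onz(S,(208,205),0), 'bin', onz(S,(233,350),0),'driver',onz(S,(241,285),10))
E
```

```text
lipR (array([569.18629631, -98.77234022, 102.05202555]), np.float64(17.318897029605527))
lipL (array([522.33135138, 179.3199019 ,  94.42170109]), np.float64(3.15195125687527))
tip (array([618.4602028 , -79.04529463, 135.64236242]), np.float64(1.754993490959572))
z75 [566.9339464  -55.14830907  75.        ] [521.66660205 204.71732937  75.        ]
btn 60 [402.33545417 350.51414519  60.        ] side [np.float64(191.51495504161147), np.float64(178.99943007056416)]
btn 65 [403.34149051 342.59211638  65.        ] side [np.float64(192.38445129475815), np.float64(178.43075129429099)]
btn 70 [404.34752685 334.67008757  70.        ] side [np.float64(193.26488694825508), np.float64(177.85491779505986)]
[(array([188, 175,   8,   4,  24], dtype=int32), array([191.375, 176.875])), (array([191, 214,  11,   6,  45], dtype=int32), array([196.33333333, 216.53333333]))]
spool base [4.01570728e+02 1.99736958e+02 1.13686838e-13] bit [604.09223303 413.4719107   30.        ] orange [ 3.35335723e+02  7.74311635e+01 -1.13686838e-13] bin [ 450.43720421 -380.46705617    0.        ] driver [ 451.87179506 -213.50643477   10.        ]
```

```bash
cat >> h.py <<'E'
ax=np.array
def frame(yaw):
    c,s=np.cos(yaw),np.sin(yaw);sl=np.deg2rad(40)
    n=ax([c*np.cos(sl),s*np.cos(sl),-np.sin(sl)]);u=ax([c*np.sin(sl),s*np.sin(sl),np.cos(sl)]);l=ax([-s,c,0])
    return n,l,u   # into booth, left, up slope
def rows(p0,R0,segs):
    """segs: (target position, world Rotation, n rows) -> tool-frame rows"""
    out=[]
    for P,Rt,n in segs:
        w=(R0.inv()*Rt).as_rotvec()/n;d=(ax(P)-p0)/n
        for i in range(n):
            out.append([255,*(R0.inv().apply(d)).round(3),*w.round(3)]);R0=R0*R.from_rotvec(w)
        p0=ax(P)
    return out
E
python3 - <<'E'
from cell import manip
from h import *
s=manip.get_state();R0=rot(s['ee_rot']);p=s['position']
n,l,u=frame(0.172)
Rt=R.from_matrix(np.c_[u,-l,n])
Rd=Rt*R.from_rotvec([0,-np.deg2rad(50),0])
print(Rd.as_matrix().round(2), R0.as_matrix().round(2),(R0.inv()*Rd).as_rotvec())
M=ax([544,75,75]);T=M-120*n-20*l+10*u;print(T)
# two yaw halves so the turn stays about z
def show(x): print(*[','.join(f'{v:g}' for v in r) for r in x],sep='\n')
x=rows(p/1000,R0,[(ax([390,60,230])/1000,Rd,18),(T/1000,Rt,12)])
show(x)
E
```

```text
[[ 0.99  0.17  0.  ]
 [ 0.17 -0.99 -0.  ]
 [ 0.    0.   -1.  ]] [[-0.97  0.25 -0.  ]
 [ 0.25  0.97 -0.  ]
 [ 0.   -0.   -1.  ]] [-8.15236793e-04  1.77883046e-03  2.71478003e+00]
[463.18717011  40.66194981 159.79495759]
255,-0.02,-0.023,-0.001,-0,0,0.151
255,-0.023,-0.02,-0.001,-0,0,0.151
255,-0.026,-0.016,-0.001,-0,0,0.151
255,-0.028,-0.012,-0.001,-0,0,0.151
255,-0.03,-0.008,-0.001,-0,0,0.151
255,-0.031,-0.003,-0.001,-0,0,0.151
255,-0.031,0.001,-0.001,-0,0,0.151
255,-0.03,0.006,-0.001,-0,0,0.151
255,-0.029,0.011,-0.001,-0,0,0.151
255,-0.027,0.015,-0.001,-0,0,0.151
255,-0.024,0.019,-0.001,-0,0,0.151
255,-0.021,0.022,-0.001,-0,0,0.151
255,-0.018,0.025,-0.001,-0,0,0.151
255,-0.014,0.027,-0.001,-0,0,0.151
255,-0.01,0.029,-0.001,-0,0,0.151
255,-0.005,0.03,-0.001,-0,0,0.151
255,-0,0.031,-0.001,-0,0,0.151
255,0.004,0.03,-0.001,-0,0,0.151
255,0.006,0.003,0.006,-0,0.073,0
255,0.005,0.003,0.006,-0,0.073,0
255,0.005,0.003,0.007,-0,0.073,0
255,0.004,0.003,0.007,-0,0.073,0
255,0.004,0.003,0.007,-0,0.073,0
255,0.003,0.003,0.008,-0,0.073,0
255,0.003,0.003,0.008,-0,0.073,0
255,0.002,0.003,0.008,-0,0.073,0
255,0.002,0.003,0.008,-0,0.073,0
255,0.001,0.003,0.008,-0,0.073,0
255,0,0.003,0.008,-0,0.073,0
255,-0,0.003,0.008,-0,0.073,0
```

Request:
play_rows(motion=[255,-0.02,-0.023,-0.001,0,0,0.151,255,-0.023,-0.02,-0.001,0,0,0.151,255,-0.026,-0.016,-0.001,0,0,0.151,255,-0.028,-0.012,-0.001,0,0,0.151,255,-0.03,-0.008,-0.001,0,0,0.151,255,-0.031,-0.003,-0.001,0,0,0.151,255,-0.031,0.001,-0.001,0,0,0.151,255,-0.03,0.006,-0.001,0,0,0.151,255,-0.029,0.011,-0.001,0,0,0.151,255,-0.027,0.015,-0.001,0,0,0.151])

```text
t: 1.4
position: [281.1, 279.5, 224.4]
ee_rot: [-0.0, 0.774, 0.633, -0.0]
wrist_force: [1.2, 0.7, -0.1]
width: 0.3
finger_force: 0.0
```

Request:
play_rows(motion=[255,-0.024,0.019,-0.001,0,0,0.151,255,-0.021,0.022,-0.001,0,0,0.151,255,-0.018,0.025,-0.001,0,0,0.151,255,-0.014,0.027,-0.001,0,0,0.151,255,-0.01,0.029,-0.001,0,0,0.151,255,-0.005,0.03,-0.001,0,0,0.151,255,0,0.031,-0.001,0,0,0.151,255,0.004,0.03,-0.001,0,0,0.151,255,0.006,0.003,0.006,0,0.073,0,255,0.005,0.003,0.006,0,0.073,0])

```text
t: 2.65
position: [401.4, 56.6, 220.6]
ee_rot: [-0.006, 0.994, 0.084, 0.073]
wrist_force: [0.1, 0.5, 0.1]
width: 0.7
finger_force: 0.0
```

Request:
play_rows(motion=[255,0.005,0.003,0.007,0,0.073,0,255,0.004,0.003,0.007,0,0.073,0,255,0.004,0.003,0.007,0,0.073,0,255,0.003,0.003,0.008,0,0.073,0,255,0.003,0.003,0.008,0,0.073,0,255,0.002,0.003,0.008,0,0.073,0,255,0.002,0.003,0.008,0,0.073,0,255,0.001,0.003,0.008,0,0.073,0,255,0,0.003,0.008,0,0.073,0,255,0,0.003,0.008,0,0.073,0])

```text
t: 3.9
position: [466.3, 36.8, 175.0]
ee_rot: [-0.036, 0.904, 0.077, 0.419]
wrist_force: [1.1, -0.5, 10.6]
width: 0.3
finger_force: 0.0
```

```bash
python3 - <<'E'
from cell import manip
from h import *
s=manip.get_state();print(s['t'],s['position'],s['q'],s['width'],s['wrist_force']);print(rot(s['ee_rot']).as_matrix().round(3))
c=manip.get_calibration('wrist');print(c['eye'])
cv2.imwrite('pics/w1.png',manip.read_camera('wrist')[:,:,::-1])
E
```

```text
3.9 [466.2756297   36.84121102 174.96720079] [-0.58469256 -0.94436864  2.69708817  0.77274617  0.84494346  0.4504932 ] 0.2515454481349721 [ 1.06380813 -0.50768629 10.63777266]
[[ 0.638  0.169  0.752]
 [ 0.109 -0.986  0.129]
 [ 0.763  0.    -0.647]]
[386.28430164  22.23645878 342.39558136]
```

View pics/w1.png

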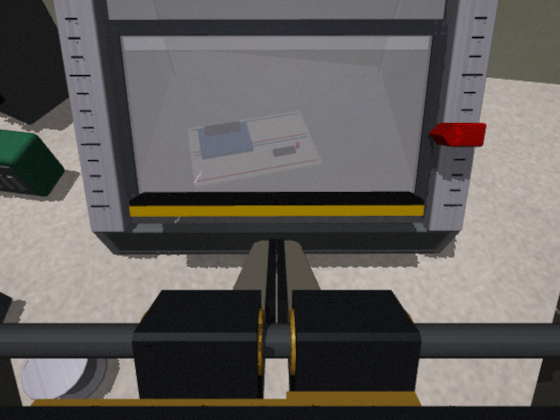

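The wrist view shows the yellow lip from (131,211) to (424,211), with the face between rows 205 and 216. The marker's tip is at (429,133) and the fingers lie centred at (277,245). Two joints sit near their range ends, so the next move has to go forward.

```bash
python3 - <<'E'
from cell import manip
from h import *
S,D,W=[manip.get_calibration(k) for k in('scene','side','wrist')]
w=cv2.imread('pics/w1.png');h=cv2.cvtColor(w,cv2.COLOR_BGR2HSV)
m=cv2.inRange(h,(20,130,80),(35,255,255))[180:235];ys,xs=np.nonzero(m);ys+=180
for x0 in(135,200,350,420):
    k=abs(xs-x0)<=3;print(x0,ys[k].min(),ys[k].max())
print('x',xs.min(),xs.max())
m=cv2.inRange(h,(0,170,60),(6,255,255))+cv2.inRange(h,(175,170,60),(180,255,255));ys,xs=np.nonzero(m);k=xs<436;print('red',xs.min(),[(x,ys[xs==x].min(),ys[xs==x].max()) for x in range(xs.min(),xs.min()+8)])
f=lambda p,q,c:tri(W,p,c,q)
LR,e1=f((424.5,217),(293.4,218.2),S);LL,e2=f((130.5,217),(278.8,156),S);LL2,e3=f((130.5,217),(245.8,181.5),D)
T1,e4=f((429,133),(320.3,197.5),D);T2,e5=f((429,133),(316,206),S)
print(LR,e1,LL,e2,LL2,e3);print(T1,e4,T2,e5)
d=LL-LR;yaw=np.arctan2(-d[0],d[1]);print('len',np.linalg.norm(d),'yaw',yaw)
n,l,u=frame(yaw)
for T in(T1,T2):print('tip rel LR n,l,u',[(T-LR)@v for v in(n,l,u)])
# alternative: assume lip lower edge at z=75
a=onz(W,(424.5,217),75);b=onz(W,(130.5,217),75);print('z75',a,b,np.linalg.norm(a-b))
E
```

```text
135 206 216
200 206 216
350 205 215
420 205 215
x 129 423
red 429 [(429, np.int64(133), np.int64(133)), (430, np.int64(132), np.int64(133)), (431, np.int64(131), np.int64(133)), (432, np.int64(130), np.int64(134)), (433, np.int64(129), np.int64(134)), (434, np.int64(128), np.int64(134)), (435, np.int64(127), np.int64(134)), (436, np.int64(126), np.int64(134))]
[566.08039179 -82.49505669  97.9411685 ] 2.8121025672451614 [522.90993714 178.43982256  93.30017094] 0.16006546140476102 [520.13691059 175.53632414  98.01868631] 0.499061440361354
[622.50904366 -76.07651473 137.97337226] 8.223432278189577 [621.89152015 -78.14842469 138.37606011] 9.564792344869245
len 264.52266107541726 yaw 0.16396010546497738
tip rel LR n,l,u [np.float64(17.717485497785972), np.float64(-2.878189231279748), np.float64(67.12506614538987)]
tip rel LR n,l,u [np.float64(16.73286754739755), np.float64(-4.821515846139977), np.float64(66.8245452383822)]
z75 [581.11914392 -92.53192512  75.        ] [532.96536732 189.99265485  75.        ] 286.5988912875367
```

```bash
python3 - <<'E'
from cell import manip
from h import *
n,l,u=frame(.165)
s=manip.get_state();R0=rot(s['ee_rot']);E=ax([544.5,48,95.8]);P=E-20*l
d=s['position']-P;print('cur rel P n,l,u',d@n,d@l,d@u)
T=P+14*n-30*u;Tp=P-40*n-30*u
for X in(Tp,T):print(X,'tool',R0.inv().apply(X-s['position']))
print((R0.inv()*R.from_matrix(np.c_[u,-l,n])).as_rotvec())
E
```

```text
cur rel P n,l,u -111.65144104662733 20.83538314204265 11.344752600051226
[498.53770973  20.07126858  98.53017109] tool [-41.25399495  20.84767728  71.70016049]
[539.34228591  26.86579619  63.81964017] tool [-41.14737307  20.93306405 125.69998772]
[-0.00157883  0.00197641  0.0024424 ]
```

Request:
play_rows(motion=[255,0,0.003,0.01,0,0,0,255,-0.003,0.003,0.01,0,0,0,255,-0.005,0.003,0.01,0,0,0,255,-0.006,0.003,0.01,0,0,0,255,-0.006,0.003,0.01,0,0,0,255,-0.007,0.003,0.01,0,0,0,255,-0.007,0.003,0.01,0,0,0,255,-0.007,0,0,0,0,0,255,0,0,0,0,0,0,255,0,0,0,0,0,0])

```text
t: 5.2
position: [496.2, 20.7, 98.9]
ee_rot: [-0.035, 0.904, 0.077, 0.418]
wrist_force: [0.5, 0.2, 0.1]
width: 0.7
finger_force: 0.0
```

```bash
cat > st.py <<'E'
from cell import manip
from h import *
n,l,u=frame(.165)
s=manip.get_state();R0=rot(s['ee_rot']);P=ax([544.5,48,95.8])-20*l
d=s['position']-P;print(s['t'],s['position'].round(1),'rel P n,l,u',(d@n).round(1),(d@l).round(1),(d@u).round(1),'q',s['q'].round(2),'F',s['wrist_force'].round(1))
print('rot err',(R0.inv()*R.from_matrix(np.c_[u,-l,n])).as_rotvec().round(3))
E
python3 st.py
```

```text
5.2 [496.2  20.7  98.9] rel P n,l,u -41.9 1.0 -31.1 q [-0.57 -0.47  2.65  1.18  0.59 -0.07] F [0.5 0.2 0.1]
rot err [-0.003  0.006  0.003]
```

Request:
play_rows(motion=[255,0,0,0.008,0,0,0,255,0,0,0.008,0,0,0,255,0,0,0.008,0,0,0,255,0,0,0.008,0,0,0,255,0,0,0.008,0,0,0,255,0,0,0.008,0,0,0,255,0,0,0.007,0,0,0,255,0,0,0,0,0,0,255,0,0,0,0,0,0,255,0,0,0,0,0,0])

```text
t: 6.45
position: [537.4, 27.8, 63.1]
ee_rot: [-0.035, 0.904, 0.077, 0.418]
wrist_force: [-0.7, -0.4, -0.4]
width: 0.2
finger_force: 0.0
```

```bash
python3 st.py; python3 - <<'E'
from cell import manip
import cv2
cv2.imwrite('pics/w2.png',manip.read_camera('wrist')[:,:,::-1])
E
```

```text
6.45 [537.4  27.8  63.1] rel P n,l,u 13.1 1.2 -31.6 q [-0.46 -0.14  2.52  1.56  0.47 -0.44] F [-0.7 -0.4 -0.4]
rot err [-0.003  0.006  0.003]
```

View pics/w2.png

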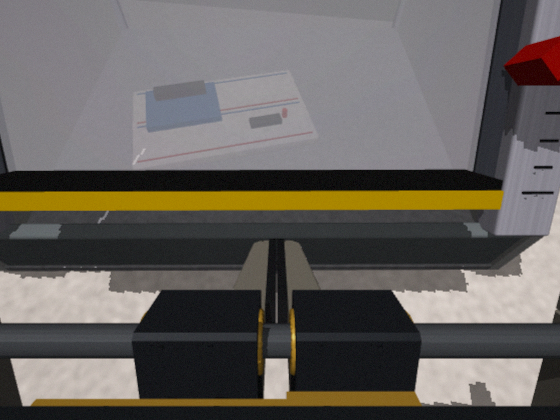

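The fingers are below the lip, at (277,240). The lip's right end is at (502,192–209) and the marker's tip at (506,66).

```bash
python3 - <<'E'
from cell import manip
from h import *
n,l,u=frame(.165)
s=manip.get_state();W=manip.get_calibration('wrist');R2=rot(s['ee_rot'])
W1=dict(W);R1=rot([-0.036,.904,.077,.419]);W1['eye']=ax([386.284,22.236,342.396])
W1['attitude']=np.roll((R1*R2.inv()*rot(W['attitude'])).as_quat(),1)
T,e=tri(W1,(429,133),W,(506,66.5));L,e2=tri(W1,(424.3,216.5),W,(502.3,209.5));K,e3=tri(W1,(424.3,205.3),W,(502.3,191.8))
LL=None
print(T,e,L,e2,K,e3)
print('tip-Llow',[(T-L)@v for v in(n,l,u)],'K-L u',(K-L)@u,(K-L)@n)
d=s['position']-L;print('tcp rel L',d@n,d@u)
for nn in (10,17,24): # depth assumptions: ray of tip at plane n offset behind lip face
    a,r=ray(W,(506,66.5));t=((L-a)@n+nn)/(r@n);print(nn,(a+t*r-L)@u)
E
```

```text
[636.07220443 -79.89289907 128.93853249] 1.3408313518340014 [563.60820546 -80.73866611  97.67452593] 0.5492183615491546 [571.78303932 -79.84945288 102.18177235] 0.7405246713745145
tip-Llow [np.float64(34.76702014075325), np.float64(-11.06810061102975), np.float64(69.98525583589159)] K-L u 8.72994833033431 3.3919166420703353
tcp rel L 16.108626538375425 -31.681761385381957
10 66.25656761068949
17 67.18776367399606
24 68.11895973730257
```

Request:
play_rows(motion=[255,0.006,0,0,0,0,0,255,0.006,0,0,0,0,0,255,0.006,0,0,0,0,0,255,0.006,0,0,0,0,0,255,0.006,0,0,0,0,0,255,0.006,0,0,0,0,0,255,0.006,0,0,0,0,0,255,0.006,0,0,0,0,0,255,0.006,0,0,0,0,0,255,0.003,0,0,0,0,0])

```text
t: 7.75
position: [574.1, 34.4, 106.5]
ee_rot: [-0.036, 0.904, 0.077, 0.418]
wrist_force: [-5.1, -1.7, -0.8]
width: 0.0
finger_force: 1.7
```

```bash
python3 st.py; python3 - <<'E'
from cell import manip
import cv2
cv2.imwrite('pics/w3.png',manip.read_camera('wrist')[:,:,::-1])
E
```

```text
7.75 [574.1  34.4 106.5] rel P n,l,u 13.7 1.7 25.5 q [-0.39 -0.17  2.42  1.33  0.43 -0.12] F [-5.1 -1.7 -0.8]
rot err [-0.004  0.006  0.003]
```

View pics/w3.png

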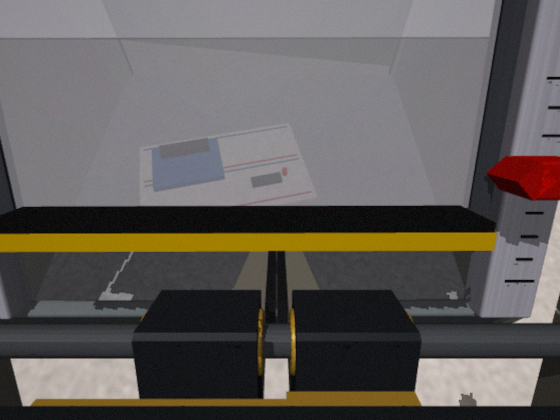

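The lip now rests on the fingers. Its right end is at (495,233–250), and the marker's tip at (487,174) is still above it.

```bash
python3 - <<'E'
from cell import manip
from h import *
n,l,u=frame(.165)
W=manip.get_calibration('wrist')
im=cv2.imread('pics/w3.png');h=cv2.cvtColor(im,cv2.COLOR_BGR2HSV)
m=cv2.inRange(h,(20,130,80),(35,255,255))[220:262];ys,xs=np.nonzero(m);ys+=220
print('x',xs.max(),[(x,ys[xs==x].min(),ys[xs==x].max()) for x in(480,488,492)])
m=cv2.inRange(h,(0,170,60),(6,255,255))+cv2.inRange(h,(175,170,60),(180,255,255));ys,xs=np.nonzero(m);print('red',[(x,ys[xs==x].min(),ys[xs==x].max()) for x in range(xs.min(),xs.min()+5)])
s=manip.get_state();W2=dict(W)
dp=ax([537.4,27.8,63.1])-s['position'];W2['eye']=W['eye']+dp
T,e=tri(W2,(506,66.5),W,(487.5,174));print('tip',T,e)
for Ln in(-1.5,1.5):
  Lp=ax([563.6,-80.7,97.7])+n*Ln
  a,r=ray(W,(495.5,250.5));t=((Lp-a)@n)/(r@n);L=a+t*r
  print('L',L,'moved',(L-Lp)@u,'T-L',[(T-L)@v for v in(n,l,u)],'need',(T-L)@u-7)
  for nn in(20,35):
    a,r=ray(W,(487.5,174));t=((Lp-a)@n+nn)/(r@n);print(nn,(a+t*r-L)@u-7)
E
```

```text
x 496 [(480, np.int64(232), np.int64(250)), (488, np.int64(232), np.int64(250)), (492, np.int64(232), np.int64(250))]
red [(487, np.int64(172), np.int64(173)), (488, np.int64(171), np.int64(173)), (489, np.int64(170), np.int64(174)), (490, np.int64(169), np.int64(174)), (491, np.int64(168), np.int64(174))]
tip [635.26380857 -79.9138448  129.01717208] 0.2848200269668562
L [585.82693825 -75.60479793 127.16023178] moved 37.19895187044419 T-L [np.float64(35.62068925005388), np.float64(-12.370644113450936), np.float64(32.31337061531744)] need 25.31337061531744
20 28.034719720332546
35 25.43338888788717
L [587.63524347 -77.49025975 124.24976941] moved 35.91691196577761 T-L [np.float64(32.62068925005397), np.float64(-10.213771619096411), np.float64(33.59541051998408)] need 26.59541051998408
20 28.796493458510156
35 26.195162626064757
```

Request:
play_rows(motion=[255,0.004,0,0,0,0,0,255,0.004,0,0,0,0,0,255,0.004,0,0,0,0,0,255,0.004,0,0,0,0,0,255,0.004,0,0,0,0,0,255,0.003,0,0,0,0,0,255,0.001,0,0,0,0,0,255,0,0,0,0,0,0,255,0,0,0,0,0,0,255,0,0,0,0,0,0])

```text
t: 9.05
position: [589.2, 36.6, 124.5]
ee_rot: [-0.036, 0.904, 0.077, 0.418]
wrist_force: [-1.0, 0.4, -1.6]
width: 0.6
finger_force: 1.0
```

```bash
python3 st.py; python3 - <<'E'
from cell import manip
from h import *
n,l,u=frame(.165)
W=manip.get_calibration('wrist');im=manip.read_camera('wrist')[:,:,::-1];cv2.imwrite('pics/w4.png',im)
for k in('scene','side'):cv2.imwrite(f'pics/{k}4.png',manip.read_camera(k)[:,:,::-1])
h=cv2.cvtColor(im.copy(),cv2.COLOR_BGR2HSV)
m=cv2.inRange(h,(20,130,80),(35,255,255))[200:270];ys,xs=np.nonzero(m);ys+=200
print('x',xs.max(),[(x,ys[xs==x].min(),ys[xs==x].max()) for x in(470,480,488,492) if (xs==x).any()])
m=cv2.inRange(h,(0,170,60),(6,255,255))+cv2.inRange(h,(175,170,60),(180,255,255));ys,xs=np.nonzero(m);print('red',[(x,ys[xs==x].min(),ys[xs==x].max()) for x in range(xs.min(),xs.min()+5)])
print('tip pred',proj(W,[635.5,-79.9,129.0]))
E
```

```text
9.05 [589.2  36.6 124.5] rel P n,l,u 13.9 1.4 49.2 q [-0.37 -0.17  2.37  1.23  0.42 -0.  ] F [-1.   0.4 -1.6]
rot err [-0.003  0.007  0.002]
x 496 [(470, np.int64(232), np.int64(250)), (480, np.int64(232), np.int64(250)), (488, np.int64(232), np.int64(250)), (492, np.int64(232), np.int64(250))]
red [(479, np.int64(212), np.int64(212)), (480, np.int64(211), np.int64(213)), (481, np.int64(210), np.int64(214)), (482, np.int64(209), np.int64(214)), (483, np.int64(208), np.int64(215))]
tip pred [np.float64(480.32376806124967), np.float64(212.4309222345675)]
```

View pics/w4.png

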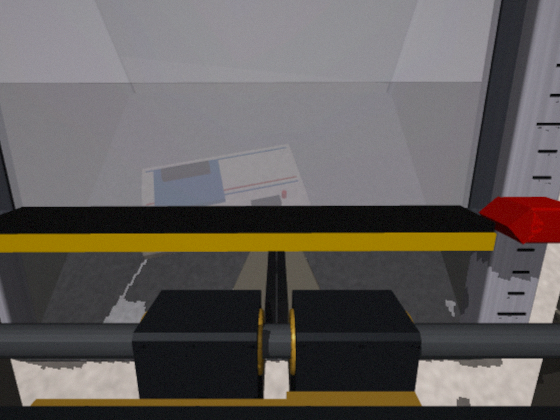

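The marker's tip at (479,212) stands just right of the lip's end, about 3 mm above the lip's mid-thickness. I'll nudge up 3 mm, then lower the fingers and back out.

Request:
play_rows(motion=[255,0.001,0,0,0,0,0,255,0.001,0,0,0,0,0,255,0.001,0,0,0,0,0,255,0,0,0,0,0,0,255,0,0,0,0,0,0,255,0,0,0,0,0,0,255,0,0,0,0,0,0,255,0,0,0,0,0,0,255,0,0,0,0,0,0,255,0,0,0,0,0,0])

```text
t: 10.45
position: [591.1, 37.0, 126.8]
ee_rot: [-0.036, 0.904, 0.077, 0.418]
wrist_force: [-3.1, -1.1, -1.7]
width: 0.6
finger_force: 1.3
```

```bash
python3 st.py; python3 - <<'E'
from cell import manip
from h import *
n,l,u=frame(.165)
W=manip.get_calibration('wrist');im=manip.read_camera('wrist')[:,:,::-1];cv2.imwrite('pics/w5.png',im)
S=manip.read_camera('scene')[:,:,::-1];D=manip.read_camera('side')[:,:,::-1]
h=cv2.cvtColor(im.copy(),cv2.COLOR_BGR2HSV)
m=cv2.inRange(h,(0,170,60),(6,255,255))+cv2.inRange(h,(175,170,60),(180,255,255));ys,xs=np.nonzero(m);print('red',[(x,ys[xs==x].min(),ys[xs==x].max()) for x in range(xs.min(),xs.min()+4)])
m=cv2.inRange(h,(20,130,80),(35,255,255))[200:270];ys,xs=np.nonzero(m);ys+=200
print('yel',xs.max(),[(x,ys[xs==x].min(),ys[xs==x].max()) for x in(480,492)])
# rays of tip and lip bottom corner with lip plane fixed
Lp=ax([563.6,-80.7,97.7]);a,r=ray(W,(495.5,250.5));L=a+r*((Lp-a)@n)/(r@n)
T=ax([635.5,-79.9,129.]);print('need',(T-L)@u-7,'moved',(L-Lp)@u)
a1=cv2.resize(S[150:240,275:355],None,fx=4.9,fy=4.9,interpolation=cv2.INTER_CUBIC);b=cv2.resize(D[150:250,270:370],None,fx=3.9,fy=3.9,interpolation=cv2.INTER_CUBIC)
o=np.zeros((460,800,3),np.uint8);o[:a1.shape[0],:a1.shape[1]]=a1;o[:b.shape[0],400:400+b.shape[1]]=b;cv2.imwrite('pics/crop5.png',o)
E
```

```text
10.45 [591.1  37.  126.8] rel P n,l,u 13.9 1.5 52.1 q [-0.36 -0.17  2.37  1.22  0.42  0.01] F [-3.1 -1.1 -1.7]
rot err [-0.003  0.007  0.003]
red [(480, np.int64(215), np.int64(215)), (481, np.int64(214), np.int64(215)), (482, np.int64(213), np.int64(216)), (483, np.int64(212), np.int64(216))]
yel 496 [(480, np.int64(232), np.int64(250)), (492, np.int64(232), np.int64(250))]
need -0.15165410224672904 moved 62.802042681219014
```

View pics/crop5.png

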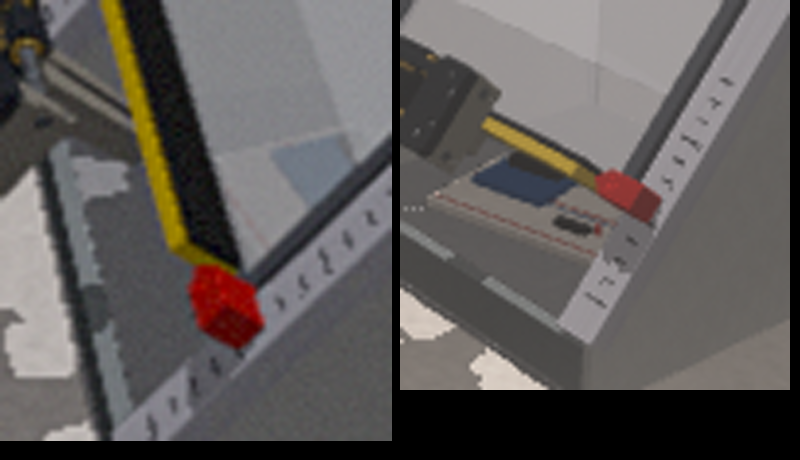

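The lip's end meets the marker's tip in both views (scene crop (205,265), side crop (600,180)), so the window is level. I'll retreat now and measure the button.

Request:
play_rows(motion=[255,-0.004,0,0,0,0,0,255,-0.005,0,0,0,0,0,255,-0.005,0,-0.002,0,0,0,255,0,0,-0.01,0,0,0,255,0,0,-0.012,0,0,0,255,0,0,-0.012,0,0,0,255,0,0,-0.012,0,0,0,255,0,0,-0.012,0,0,0,255,0,0,-0.01,0,0,0,255,0,0,0,0,0,0])

```text
t: 11.85
position: [529.6, 26.2, 162.0]
ee_rot: [-0.035, 0.904, 0.077, 0.419]
wrist_force: [-0.4, 0.0, 0.7]
width: 0.1
finger_force: 0.0
```

```bash
python3 st.py; python3 - <<'E'
from cell import manip
from h import *
n,l,u=frame(.165)
s=manip.get_state();R0=rot(s['ee_rot'])
S,D,W=[manip.get_calibration(k) for k in('scene','side','wrist')]
B,e=tri(S,(241,131.7),D,(191.4,176.9));print('button',B,e)
im=manip.read_camera('wrist')[:,:,::-1];cv2.imwrite('pics/w6.png',im)
print('tip px',proj(W,[635.5,-79.9,129.]))
h=cv2.cvtColor(im.copy(),cv2.COLOR_BGR2HSV);m=cv2.inRange(h,(20,130,80),(35,255,255));m[:,:350]=0;m[300:]=0;ys,xs=np.nonzero(m);print('lip',xs.max(),ys[xs>xs.max()-6].min(),ys[xs>xs.max()-6].max())
p=(xs.max()+.5,ys[xs>xs.max()-6].max()+.5);Lp=ax([563.6,-80.7,97.7]);a,r=ray(W,p);L=a+r*((Lp-a)@n)/(r@n)
print('need',(ax([635.5,-79.9,129.])-L)@u-7)
Rd=R.from_matrix(np.c_[[1,0,0],[0,-1,0],[0,0,-1]])*R.identity()
B0=ax([403,342,0]);A1=ax([440,150,230.]);A2=ax([B0[0]-40,B0[1],170.])
x=rows(s['position']/1000,R0,[(A1/1000,Rd,10),(A2/1000,Rd,10)])
print(*[','.join(f'{v:g}' for v in r) for r in x],sep='\n')
E
```

```text
11.85 [529.6  26.2 162. ] rel P n,l,u -56.6 1.0 38.9 q [-0.48 -0.51  2.52  0.96  0.6   0.25] F [-0.4  0.   0.7]
rot err [-0.002  0.005  0.003]
button [402.31872353 343.30005691  67.7127973 ] 5.7848123354725
tip px [np.float64(428.83377691166936), np.float64(174.70553475007227)]
lip 433 180 193
need 0.2571334789820847
255,0.001,-0.014,-0.01,-0.007,-0.087,0.016
255,-0,-0.014,-0.01,-0.007,-0.087,0.016
255,-0.001,-0.014,-0.01,-0.007,-0.087,0.016
255,-0.002,-0.013,-0.01,-0.007,-0.087,0.016
255,-0.003,-0.013,-0.01,-0.007,-0.087,0.016
255,-0.004,-0.013,-0.009,-0.007,-0.087,0.016
255,-0.005,-0.013,-0.009,-0.007,-0.087,0.016
255,-0.006,-0.013,-0.009,-0.007,-0.087,0.016
255,-0.007,-0.013,-0.008,-0.007,-0.087,0.016
255,-0.008,-0.013,-0.007,-0.007,-0.087,0.016
255,-0.008,-0.019,0.006,-0,-0,0
255,-0.008,-0.019,0.006,-0,-0,0
255,-0.008,-0.019,0.006,-0,-0,0
255,-0.008,-0.019,0.006,-0,-0,0
255,-0.008,-0.019,0.006,-0,-0,0
255,-0.008,-0.019,0.006,-0,-0,0
255,-0.008,-0.019,0.006,-0,-0,0
255,-0.008,-0.019,0.006,-0,-0,0
255,-0.008,-0.019,0.006,-0,-0,0
255,-0.008,-0.019,0.006,-0,-0,0
```

The window stayed level after the retreat, with 0.3 mm left to go. Now I'll move to a look pose above the fan box.

Request:
play_rows(motion=[255,0.001,-0.014,-0.01,-0.007,-0.087,0.016,255,0,-0.014,-0.01,-0.007,-0.087,0.016,255,-0.001,-0.014,-0.01,-0.007,-0.087,0.016,255,-0.002,-0.013,-0.01,-0.007,-0.087,0.016,255,-0.003,-0.013,-0.01,-0.007,-0.087,0.016,255,-0.004,-0.013,-0.009,-0.007,-0.087,0.016,255,-0.005,-0.013,-0.009,-0.007,-0.087,0.016,255,-0.006,-0.013,-0.009,-0.007,-0.087,0.016,255,-0.007,-0.013,-0.008,-0.007,-0.087,0.016,255,-0.008,-0.013,-0.007,-0.007,-0.087,0.016])

```text
t: 13.15
position: [441.4, 150.9, 230.7]
ee_rot: [-0.003, 1.0, 0.002, -0.001]
wrist_force: [0.2, 0.4, 0.2]
width: 0.5
finger_force: 0.0
```

Request:
play_rows(motion=[255,-0.008,-0.019,0.006,0,0,0,255,-0.008,-0.019,0.006,0,0,0,255,-0.008,-0.019,0.006,0,0,0,255,-0.008,-0.019,0.006,0,0,0,255,-0.008,-0.019,0.006,0,0,0,255,-0.008,-0.019,0.006,0,0,0,255,-0.008,-0.019,0.006,0,0,0,255,-0.008,-0.019,0.006,0,0,0,255,-0.008,-0.019,0.006,0,0,0,255,0,0,0,0,0,0])

```text
t: 14.4
position: [367.9, 321.7, 176.6]
ee_rot: [-0.002, 1.0, 0.003, -0.0]
wrist_force: [0.2, -0.1, 0.4]
width: 0.3
finger_force: 0.0
```

```bash
python3 - <<'E'
from cell import manip
from h import *
s=manip.get_state();print(s['position'],s['q'].round(2),rot(s['ee_rot']).as_matrix().round(3).tolist())
W=manip.get_calibration('wrist');im=manip.read_camera('wrist')[:,:,::-1];cv2.imwrite('pics/w7.png',im)
h=cv2.cvtColor(im.copy(),cv2.COLOR_BGR2HSV);m=cv2.inRange(h,(50,130,40),(75,255,255));k,_,st,ce=cv2.connectedComponentsWithStats(m)
for i in range(1,k):
    if st[i,4]>60:print(st[i],ce[i],[onz(W,ce[i],z).round(1) for z in(62,68,74)])
E
```

```text
[367.92997029 321.65501274 176.55265201] [ 0.47 -0.04  1.88  0.    1.3   2.03] [[1.0, 0.006, -0.001], [0.006, -1.0, 0.005], [-0.001, -0.005, -1.0]]
[ 231  147   38   37 1046] [249.17304015 164.65965583] [array([402.6, 345. ,  62. ]), array([403.5, 344.4,  68. ]), array([404.3, 343.9,  74. ])]
[520 223  37  33 896] [538.37053571 239.22991071] [array([335.5,  78.6,  62. ]), array([337.8,  83.7,  68. ]), array([340.1,  88.8,  74. ])]
```

View pics/w7.png

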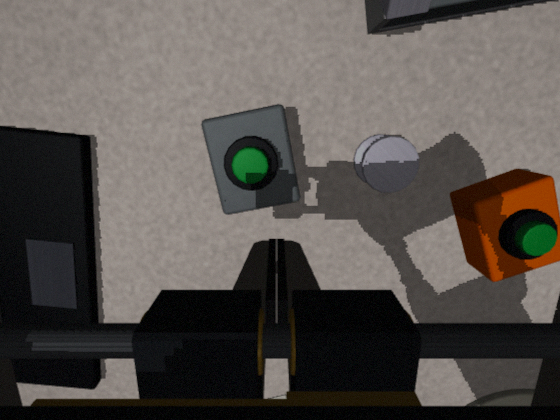

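The grey box's green button is at (249,165), the spool at (387,163) and the orange decoy at (538,239). The button lies at about (403.5, 344.4), with its top near z 70.

Request:
play_rows(motion=[255,0.006,-0.004,0.01,0,0,0,255,0.006,-0.004,0.01,0,0,0,255,0.006,-0.004,0.01,0,0,0,255,0.006,-0.004,0.01,0,0,0,255,0.006,-0.004,0.012,0,0,0,255,0.006,-0.003,0.012,0,0,0,255,0,0,0.012,0,0,0,255,0,0,0.012,0,0,0,255,0,0,0.008,0,0,0,255,0,0,0,0,0,0])

```text
t: 15.7
position: [404.4, 344.2, 81.3]
ee_rot: [-0.002, 1.0, 0.002, 0.0]
wrist_force: [0.1, -0.4, 0.4]
width: 0.4
finger_force: 0.0
```

Request:
play_rows(motion=[255,0,0,0.002,0,0,0,255,0,0,0.002,0,0,0,255,0,0,0.002,0,0,0,255,0,0,0.002,0,0,0,255,0,0,0.001,0,0,0,255,0,0,0.001,0,0,0,255,0,0,0,0,0,0,255,0,0,0,0,0,0,255,0,0,0,0,0,0,255,0,0,0,0,0,0])

```text
t: 16.95
position: [405.1, 344.6, 72.1]
ee_rot: [-0.003, 1.0, 0.002, 0.001]
wrist_force: [-1.6, 0.2, 2.2]
width: 0.3
finger_force: 0.7
```

Request:
play_rows(motion=[255,0,0,0.001,0,0,0,255,0,0,0.001,0,0,0,255,0,0,0.001,0,0,0,255,0,0,0,0,0,0,255,0,0,0,0,0,0,255,0,0,0,0,0,0,255,0,0,0,0,0,0,255,0,0,0,0,0,0,255,0,0,0,0,0,0,255,0,0,0,0,0,0])

```text
t: 18.2
position: [405.1, 344.6, 69.0]
ee_rot: [-0.003, 1.0, 0.002, 0.001]
wrist_force: [-0.6, -1.2, 3.4]
width: 0.3
finger_force: 1.6
```

Request:
play_rows(motion=[255,0,0,0.001,0,0,0,255,0,0,0.001,0,0,0,255,0,0,0,0,0,0,255,0,0,0,0,0,0,255,0,0,0,0,0,0,255,0,0,0,0,0,0,255,0,0,0,0,0,0,255,0,0,0,0,0,0,255,0,0,0,0,0,0,255,0,0,0,0,0,0])

```text
t: 19.45
position: [405.1, 344.6, 67.1]
ee_rot: [-0.003, 1.0, 0.002, 0.001]
wrist_force: [-0.2, -1.5, 3.7]
width: 0.3
finger_force: 2.2
```

Request:
play_rows(motion=[255,0,0,0.001,0,0,0,255,0,0,0.001,0,0,0,255,0,0,0,0,0,0,255,0,0,0,0,0,0,255,0,0,0,0,0,0,255,0,0,0,0,0,0,255,0,0,0,0,0,0,255,0,0,0,0,0,0,255,0,0,0,0,0,0,255,0,0,0,0,0,0])

```text
t: 20.7
position: [405.2, 344.6, 66.2]
ee_rot: [-0.003, 1.0, 0.002, 0.001]
wrist_force: [-4.0, -3.2, 13.6]
width: 0.4
finger_force: 6.7
```

The force jumped and the travel stopped, so the button is fully down. Releasing.

Request:
play_rows(motion=[255,0,0,-0.004,0,0,0,255,0,0,-0.008,0,0,0,255,0,0,-0.012,0,0,0,255,0,0,-0.015,0,0,0,255,0,0,-0.015,0,0,0,255,0,0,-0.015,0,0,0,255,0,0,-0.015,0,0,0,255,0,0,-0.008,0,0,0,255,0,0,0,0,0,0,255,0,0,0,0,0,0])

```text
t: 21.95
position: [404.5, 343.9, 156.4]
ee_rot: [-0.002, 1.0, 0.002, 0.0]
wrist_force: [0.1, -0.2, 0.1]
width: 0.6
finger_force: 0.0
```

```bash
python3 - <<'E'
from cell import manip
from h import *
S=manip.read_camera('scene')[:,:,::-1];D=manip.read_camera('side')[:,:,::-1]
a=cv2.resize(S[110:260,200:350],(400,400));b=cv2.resize(D[150:250,270:370],(400,400))
cv2.imwrite('pics/fin.png',np.hstack([a,b]));print(manip.get_state()['position'])
E
```

```text
[404.46990576 343.89033999 156.2729612 ]
```

View pics/fin.png

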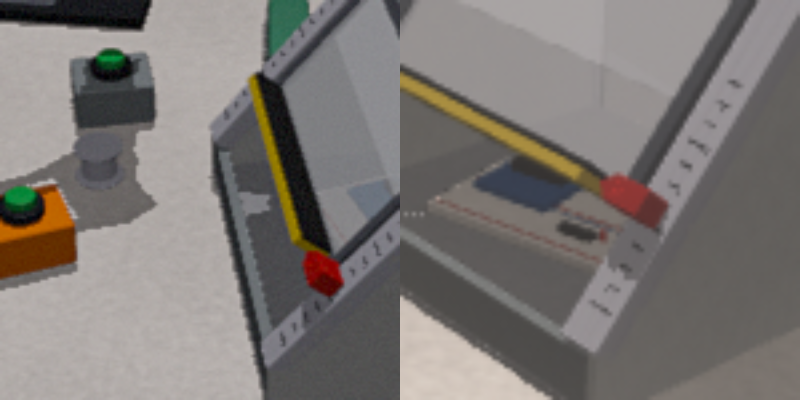

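The lip stands level with the marker's tip (left (310,250), right (600,185)), and the button at (110,60) is up again and clear of the gripper.

```bash
python3 -c "
from cell import manip
print(manip.hand_in())"
```

```text
the job is handed in; nothing more can be done
None
```

I pushed the window up until its lip was level with the red marker (about 0.3 mm off by my measurement), pressed the fan button fully down and let it go, and handed the job in at about 22 s; no verdict came back.

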